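# Open the counterweighted lemon slicer and load it

## Robot

A 6-joint arm with a two-finger parallel gripper is mounted at the origin on a cart in front of the work surface, level with it; the furniture and walls round the work are solid. World frame = base frame: x ahead of the robot, y to its left, z up, the work surface at z = 0. Lengths are in m, angles in rad, forces in N, time in s.
With the tool pointing down it reaches from about 0.275 to 0.725 m from the base axis. Payload 15.9 kg.
Tool frame: the origin (TCP) lies on the mounting face of the last link; the fingertips stand 173 mm ahead of it and the grasp point (between the pads) lies 155 mm ahead of it (robot.nose_length is the z of the fingertips in the tool frame, in m); z points along the fingers, y is the line along which they close (so a half turn about z gives the same grasp; the last joint's range is limited). The gripper opens to 85 mm and grips with 20 to 120 N. Pads are 22 mm wide; open, the fingers measure 114 mm over their backs; the gripper's body (76 mm by 85 mm) begins 54 mm behind the grasp point. The pads swing forward as they close: fully open they stand 13 mm farther back than shut.
Start: joints at [1.35, 0.213, -0.034, 1.323, 0, 1.571], TCP at [0.11, 0.488, 0.405] pointing down, gripper open.
Joint ranges: [-2.98, 2.98], [-0.74, 1.72], [-1.14, 1.35], [-2.1, 2.04], [-1.57, 1.44], [-3.14, 3.14]. Speed limits (rad/s): [1.89, 1.89, 2.39, 2.57, 3.14, 3.14].

## Interface

Orientations are given as a rotation vector (axis times angle).
In Python, from station import robot gives the robot as it stands. The module is installed in compiled form; this text tells all that it offers.
- The arm moves only by the shell command python3 -m jog 'ROWS' [FORCE]. ROWS is JSON, a list that holds one entry, the list of rows, each a list of 7 numbers: the closure, from -1 (fully open) to 1 (shut), then the shift along the tool's x, y, z in mm, then the turn, a rotation vector about the tool's x, y, z in rad. In form: [[[claw, dx, dy, dz, rx, ry, rz], ...]]. A call has 1 to 8 rows; each row is the pose to reach, as a shift and turn from the pose commanded when the call began, along the tool's axes at that moment; what a row does not reach only later rows make up. A row lasts 1/8 s, in which the tool goes at most 62.5 mm and 10.7 degrees, less where a joint would pass 70% of its speed; a pose out of reach is approached as far as the arm can. A call with a gripper value outside its range is refused whole. The fingers move at their own pace and stop on an object; FORCE is the grip in N (left out, the last holds). Time passes only in rows, so rows that repeat a pose let the fingers close. It gives the time, the measured TCP pose, the force, the opening and the grip force at its end, in the units of the state.
- robot.get_obs(): the state, without advancing time (a new reading comes with each control period).
- robot.grab_frame(name): name is "side" or "top"; returns a dict with "img" (420x560x3 uint8, red, green, blue), "mtx" (3x3 intrinsics, pixels), "k1" (the pictures are not rectified: a ray, as slopes to the right and down, at radius r is drawn at 1 + k1 r^2 times it, then the intrinsics apply), "position" and "rotation" of the camera in the world. Camera axes: x right, y down, z forward; pixel columns grow to the right and rows downward; lengths in m; the calibration is good to about 2 mm. A picture is of the moment at which its call begins. There is no depth.
- robot.finish_job(): hands the job in; it is judged then, once.
The state is a dict: "t": time; "joints": joint angles; "qvel": joint speeds; "effort": joint torques, N m; "tool_pos": TCP position; "tcp_rot": TCP orientation; "ft_force": force on the tool from outside, world axes, zero at the start; "wrist_torque": the same for the moment, N m; "opening": finger opening in m; "grasp_force": force on a finger pad.
Only numpy, scipy, OpenCV 4.12 (cv2) and the standard library are available. Lean on these libraries where they do the work, as an engineer would, in place of code of your own. Each camera call takes 0.05 s, during which the arm holds its last target. There are 200 camera calls.

## Task

Load the lemon slicer: lift its arm by the grip past the balance point and ease it over until it rests on its stop and stays open by itself. Do not let it fall either way, and do not press it against the stop. Then lay the lemon gently lengthwise in the blade bed, and leave the things around it where they are.

Things in the scene. Friction and masses are not known exactly. Their poses are not given: they have to be found in the camera images.
- slicer: Lever slicer of bare aluminium, stuck to the worktop by four suction feet. Base 140 (its x) x 270 (its y) x 24 mm high; origin under the middle of the base, z up. The blade bed stands on the -y half, the two hinge posts (130 mm high, 88 mm over both in x) on the +y half. At yaw 0 its +y is the robot's left.
- lever (a joint): Angle of the slicer's arm, rad: 0 shut (pusher in the bed), growing as the grip is lifted and swung over to the slicer's +y. Lifting starts at 5 to 7 N at the grip; the load shrinks to nothing at the balance point (0.9 to 1.3, as the weights differ), then the arm pulls open with up to 6 N. It has no brake: over 1 rad/s out of the hand is a fall. A stop between 1.45 and 2.15 ends the swing; feel for it.
- hinge (a point): Point on the hinge line in the middle between the posts: 65 mm to +y and 112 mm above the slicer's origin; the hinge line runs along the slicer's x.
- grip (a point): Middle of the arm's grip: a black round bar parallel to the slicer's x, 20 mm thick, 94 mm long between two 11 mm side rods, 200 mm from the hinge line. Arm shut: 193 mm to the slicer's -y of the hinge line and 52 mm above it (164 mm above the worktop); it turns about the hinge line with the joint angle. 40 mm round it are free between the rods; the pusher lies lower.
- counterweight: Steel roller across the arm's tail, 47 mm thick, 95 mm long, 1.0 to 1.7 kg; origin at its middle, 60 mm from the hinge line. With the arm open it comes down on the rubber tip of an adjustable stop screw between the posts; 8 N or more of push at the grip against the stop is too much.
- bed (a point): Lowest point of the blade bed, in its middle, 55 mm to -y of the slicer's origin, 53 mm above the worktop; axes as the slicer's. Ten upright blades across the bed, 86 mm over all along y; their edges form a V rising 25 degrees to both sides (x). Bed 66 mm wide over its rails, rails 61 mm high, nothing higher beside it. A lemon lying in it has its middle 33 mm above this point.
- lemon: Lemon, 83 mm long, 58 mm thick, 126 g, lying alone on the worktop right of the slicer; its length is its own x axis. Origin on its skin, at the underside as it first lies.
- lemon_center (a point): Middle of the lemon, 29 mm from its skin all round.
- mug: White mug with small leaves, 92 mm wide, 95 mm high, to the left of the slicer; origin under its middle. Bystander.
- tumbler: Clear drinking glass standing on its rim, 95 mm wide, 108 mm high, behind the slicer, on its right; origin under its middle. Bystander.
- salt: Salt shaker, 44 mm wide, 90 mm high, right of and behind the slicer, on its right; origin under its middle. Bystander.
Things that resemble listed ones, but are neither listed nor needed, are in the scene too. There is more than one size of the lemon; the one meant has the size given above.

How it is judged:
By the outcome, as a careful person would: the job done as asked, in the order asked, and still so for the second after the job is handed in, with the robot touching nothing.
It also fails if it takes over 72 s, if anything falls off the work surface, if the arm or the gripper's body presses on something with over 40 N, if the wrist force passes 120 N, or if a joint passes its speed limit or range.

## Working session

There is one attempt and no reset: what is moved stays moved. The work goes in short steps, Python scripts to look and compute and a shell command to move; the robot and the scene stay as the last step left them, time stands still between calls to the robot, and variables do not carry over. Pictures are saved under pics/ and viewed, at most 10 in all, crops included, and the job is handed in when it is done.

```bash
mkdir -p pics; python3 - <<'E'
from station import robot
import cv2
print(robot.get_obs())
for n in("side","top"):
    f=robot.grab_frame(n); cv2.imwrite(f"pics/{n}0.png",f["img"][:,:,::-1]); print({k:v for k,v in f.items() if k!="img"})
E
```

```text
{'t': 0.0, 'joints': array([ 1.35002306e+00,  2.13342956e-01, -3.50160875e-02,  1.32350280e+00,
        2.76466053e-05,  1.57080772e+00]), 'qvel': array([ 1.62780952e-03,  1.75584961e-03,  1.15968143e-04, -7.20390861e-05,
        1.06036698e-04,  1.40986255e-03]), 'effort': array([ 5.19683563e-04, -6.86159706e+01,  4.87117159e+01,  1.72851607e-02,
        1.73105141e-04, -2.03877001e-06]), 'tool_pos': array([0.10945828, 0.48773149, 0.40423973]), 'tcp_rot': array([-3.46087776e-01, -3.12232522e+00,  1.65866630e-03]), 'ft_force': array([0.0621022 , 1.1627341 , 0.50368996]), 'wrist_torque': array([-0.00173168,  0.00575344, -0.01144147]), 'grasp_force': 0.0, 'opening': 0.08533049293694815}
{'mtx': array([[418.89104844,   0.        , 283.89632579],
       [  0.        , 418.89104844, 205.81309679],
       [  0.        ,   0.        ,   1.        ]]), 'k1': -0.11332863338649649, 'position': array([ 0.11081866, -0.93890189,  0.60337475]), 'rotation': array([-1.98217643,  0.46033022, -0.25295512])}
{'mtx': array([[456.23570398,   0.        , 280.31296177],
       [  0.        , 456.23570398, 207.0842012 ],
       [  0.        ,   0.        ,   1.        ]]), 'k1': -0.10919653556054633, 'position': array([ 0.41440298, -0.09378345,  1.39790301]), 'rotation': array([-2.11836455,  2.13196799, -0.03753029])}
```

View pics/top0.png

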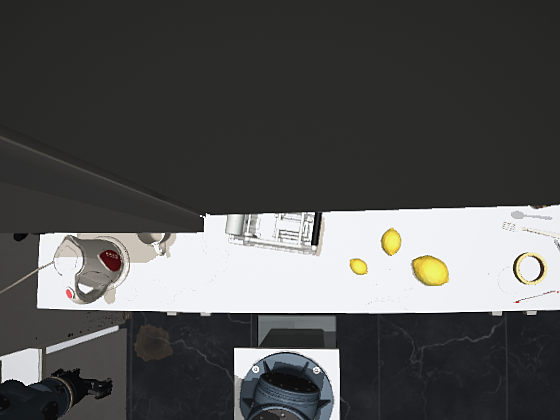

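View pics/side0.png

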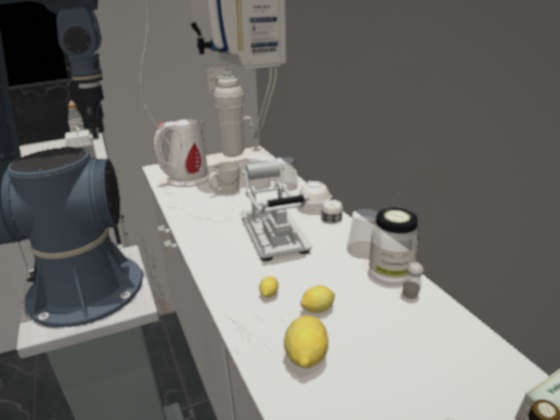

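The top view is cut off by a wall cupboard above row ~215. It shows the slicer at (275,230), the shut arm's grip at (317,230), and lemons at (359,267), (391,241) and (431,270). The side view shows the slicer at (275,225) with its grip at (286,201), the glass at (365,232), the jar at (395,245), the salt at (412,280), and lemons at (268,286), (318,298) and (306,340).

```bash
cat > h.py <<'E'
import numpy as np, cv2
from scipy.spatial.transform import Rotation as R
from station import robot
def ray(f,u,v):
    d=np.array([f["k1"],0,0,0],float)
    # radial k1 only
    p=cv2.undistortPoints(np.array([[[u,v]]],float),f["mtx"],np.array([f["k1"],0,0,0,0]))[0,0]
    w=R.from_rotvec(f["rotation"]).apply([p[0],p[1],1.]); return f["position"],w/np.linalg.norm(w)
def onz(f,u,v,z):
    o,d=ray(f,u,v); return o+d*(z-o[2])/d[2]
def tri(f,a,g,b):
    o,d=ray(f,*a);p,e=ray(g,*b)
    s=np.linalg.lstsq(np.c_[d,-e],p-o,rcond=None)[0]
    A=o+d*s[0];B=p+e*s[1]; return (A+B)/2,np.linalg.norm(A-B)
def proj(f,X):
    Rm=R.from_rotvec(f["rotation"]).inv(); 
    return cv2.projectPoints(np.atleast_2d(X).astype(float),Rm.as_rotvec(),-Rm.apply(f["position"]),f["mtx"],np.array([f["k1"],0,0,0,0]))[0][:,0]
E
python3 - <<'E'
from h import *
fs={n:robot.grab_frame(n) for n in("side","top")}
for n,f in fs.items():
    hsv=cv2.cvtColor(f["img"],cv2.COLOR_RGB2HSV)
    m=cv2.inRange(hsv,(20,120,80),(35,255,255))
    for c in cv2.findContours(m,0,2)[0]:
        if cv2.contourArea(c)>80:
            (x,y),ax,an=cv2.fitEllipse(c);M=cv2.moments(c)
            print(n,(round(x,1),round(y,1)),np.round(ax,1),round(an,1),cv2.contourArea(c),"z29",onz(fs[n],x,y,.029))
a=fs["top"]["img"][200:270,215:345]; b=fs["side"]["img"][150:270,225:345]
cv2.imwrite("pics/c.png",np.vstack([cv2.resize(a,(557,300),interpolation=2),cv2.resize(b[:,:],(557,300) if 0 else (557,300),interpolation=2)])[:,:,::-1])
cv2.imwrite("pics/s.png",cv2.resize(fs["side"]["img"][140:300,220:430],(787,600),interpolation=2)[:,:,::-1])
cv2.imwrite("pics/t.png",cv2.resize(fs["top"]["img"][200:270,215:345],(780,420),interpolation=2)[:,:,::-1])
E
```

```text
side (306.1, 341.4) [40.8 50. ] 3.4 1596.0 z29 [ 0.387381  -0.4175936  0.029    ]
side (317.4, 298.9) [23.4 30.9] 69.8 561.0 z29 [ 0.46823835 -0.31648083  0.029     ]
side (268.5, 286.6) [15.5 18.9] 17.6 223.5 z29 [ 0.39209304 -0.22815435  0.029     ]
top (358.3, 266.2) [13.3 19.7] 125.8 190.5 z29 [ 0.39275783 -0.2173845   0.029     ]
top (430.5, 270.3) [26.8 37.5] 120.0 778.5 z29 [ 0.37890791 -0.42981776  0.029     ]
top (390.7, 241.2) [18.1 25.5] 0.4 345.5 z29 [ 0.46585801 -0.31470848  0.029     ]
```

View pics/s.png

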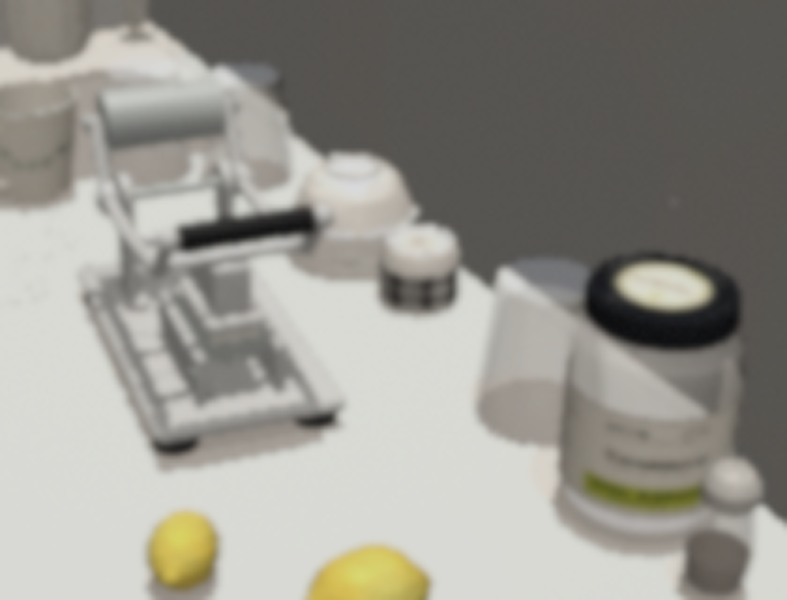

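View pics/t.png

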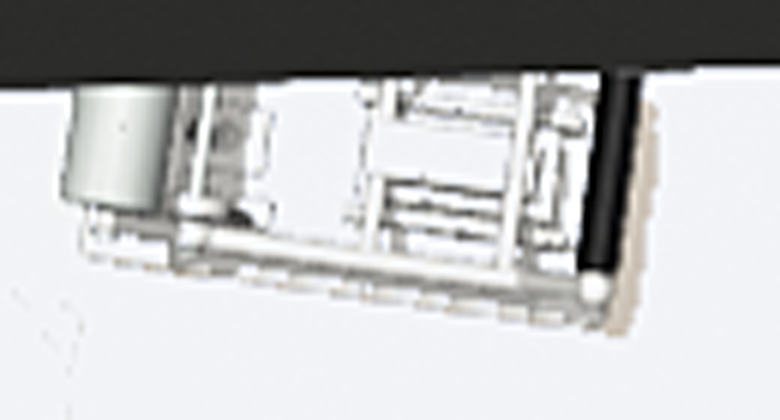

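The side crop shows the grip bar from crop (182,238) to (312,220), and base top corners at about (90,285), (160,440) and (340,408). The glass, jar and salt stand right of and behind it. In the top crop the bar runs from (597,268) up under the cupboard, and the near rod from (195,238) to (515,278). The lemon meant is the middle-sized one, at (391,241).

```bash
python3 - <<'E'
from h import *
S=robot.grab_frame("side");T=robot.grab_frame("top")
def bar(f,x0,x1,y0,y1,th):
    g=f["img"][y0:y1,x0:x1].max(2); m=(g<th).astype(np.uint8)
    n,l,st,c=cv2.connectedComponentsWithStats(m); k=1+np.argmax(st[1:,4]); ys,xs=np.where(l==k)
    p=np.c_[xs+x0,ys+y0].astype(np.float32); vx,vy,cx,cy=cv2.fitLine(p,2,0,.01,.01).ravel()
    s=(p-[cx,cy])@[vx,vy]; a,b=s.min(),s.max(); return [(cx+vx*t,cy+vy*t) for t in (a,b)],len(p)
b,n=bar(S,262,312,190,210,75); print(n,b); e=[onz(S,*q,.164) for q in b]; print(e,np.linalg.norm(e[1]-e[0]))
d=e[1]-e[0]; print("yaw from side bar",np.arctan2(d[1],d[0]))
t,n=bar(T,308,326,213,250,75); print(n,t); q=[onz(T,*x,.164) for x in t]; print(q); d=q[1]-q[0];print(np.arctan2(d[1],d[0]))
sc=lambda x,y:(220+x/3.75,140+y/3.75)
for x,y,z in((85,275,.024),(160,440,.024),(342,405,.024)): print("base",onz(S,*sc(x,y),z))
tc=lambda x,y:(215+x/6,200+y/6)
a=onz(T,*tc(597,268),.164);print("bar near top",a)
a=onz(T,*tc(190,238),.112);c=onz(T,*tc(592,287),.164);print(a,c)
# counterweight near end, side+top
print("cw near end",tri(S,sc(108,117),T,tc(112,200)))
# lemon axis
cx,cy,an=390.7,241.2,0.4
u=np.array([-np.sin(np.radians(an)),np.cos(np.radians(an))])*12
A,B=[onz(T,cx+k*u[0],cy+k*u[1],.029) for k in(1,-1)];print("lemon",A,B,np.degrees(np.arctan2(*(B-A)[[1,0]])))
# others on table: glass, salt, mug
for n,x,y,z in(("glassL",478,425,0),("glassR",570,440,0),("salt",715,590,0),("jarL",560,500,0),("cwhite",418,300,0)): print(n,onz(S,*sc(x,y),z))
# cupboard edge at some heights
for z in(.5,.7,1.0): print("edge z",z,onz(T,300,211,z)[0])
print(R.from_rotvec(robot.get_obs()["tcp_rot"]).as_matrix().round(3))
E
```

```text
189 [(np.float32(267.74844), np.float32(203.23741)), (np.float32(303.0289), np.float32(198.20242))]
[array([ 0.45576578, -0.09049309,  0.164     ]), array([ 0.54432467, -0.10547956,  0.164     ])] 0.08981798717015933
yaw from side bar -0.16763783427549955
218 [(np.float32(313.76035), np.float32(244.69962)), (np.float32(318.06482), np.float32(212.60632))]
[array([ 0.45300369, -0.08695106,  0.164     ]), array([ 0.53976255, -0.0994264 ,  0.164     ])]
-0.14281433211173758
base [0.46966588 0.1507849  0.024     ]
base [ 0.4295729  -0.10390105  0.024     ]
base [ 0.55932814 -0.12139921  0.024     ]
bar near top [ 0.4530809  -0.08894069  0.164     ]
[0.4697471  0.10340468 0.112     ] [ 0.44458263 -0.0866248   0.164     ]
cw near end (array([0.48780726, 0.13021263, 0.1653295 ]), np.float64(0.006162690249606804))
lemon [ 0.4304368  -0.31351618  0.029     ] [ 0.50160328 -0.3157989   0.029     ] -1.8371763211795815
glassL [ 0.65014401 -0.15587908  0.        ]
glassR [ 0.69610951 -0.20219753  0.        ]
salt [ 0.67591471 -0.37923795  0.        ]
jarL [ 0.64794545 -0.25788029  0.        ]
cwhite [0.70981626 0.02536381 0.        ]
edge z 0.5 0.5091810295433836
edge z 0.7 0.48807005184206176
edge z 1.0 0.45640358529007874
[[-0.976  0.219 -0.   ]
 [ 0.219  0.976 -0.   ]
 [ 0.    -0.    -1.   ]]
```

```bash
python3 - <<'E'
from h import *
S=robot.grab_frame("side");T=robot.grab_frame("top")
for y in(-.3,0,.2,.35):
  for x in (.5,.7): print(x,y,[ (z,proj(S,[x,y,z]).round()[0].tolist()) for z in(.5,.6,.7)])
for z in(.5,.6,.7): print(z,onz(T,200,216,z),onz(T,556,206,z),onz(T,250,211,z))
# lemon end pts and counter edge
print(onz(T,100,309,0),onz(T,500,312,0))
cv2.imwrite("pics/ss.png",cv2.convertScaleAbs(T["img"][100:300,0:330],alpha=1.5)[:,:,::-1])
E
```

```text
0.5 -0.3 [(0.5, [331.0, 69.0]), (0.6, [332.0, 8.0]), (0.7, [333.0, -58.0])]
0.7 -0.3 [(0.5, [420.0, 62.0]), (0.6, [424.0, 8.0]), (0.7, [428.0, -50.0])]
0.5 0 [(0.5, [264.0, 54.0]), (0.6, [262.0, 9.0]), (0.7, [260.0, -39.0])]
0.7 0 [(0.5, [338.0, 49.0]), (0.6, [338.0, 7.0]), (0.7, [339.0, -37.0])]
0.5 0.2 [(0.5, [236.0, 48.0]), (0.6, [233.0, 9.0]), (0.7, [231.0, -31.0])]
0.7 0.2 [(0.5, [301.0, 44.0]), (0.6, [300.0, 7.0]), (0.7, [300.0, -31.0])]
0.5 0.35 [(0.5, [219.0, 45.0]), (0.6, [217.0, 10.0]), (0.7, [214.0, -26.0])]
0.7 0.35 [(0.5, [279.0, 41.0]), (0.6, [278.0, 8.0]), (0.7, [277.0, -26.0])]
0.5 [0.50107071 0.13937413 0.5       ] [ 0.51360192 -0.57045461  0.5       ] [0.51019798 0.03752015 0.5       ]
0.6 [0.49141847 0.11340723 0.6       ] [ 0.50255407 -0.51736745  0.6       ] [0.49952923 0.02289679 0.6       ]
0.7 [0.48176623 0.08744033 0.7       ] [ 0.49150623 -0.4642803   0.7       ] [0.48886048 0.00827343 0.7       ]
[0.25409228 0.59321958 0.        ] [ 2.50778032e-01 -6.44360228e-01 -2.22044605e-16]
```

```bash
cat >> h.py <<'E'
psi=-0.152
X=np.array([np.cos(psi),np.sin(psi),0]);Y=np.array([-np.sin(psi),np.cos(psi),0]);Z=np.array([0,0,1.])
GRIP=np.array([.4995,-.0965,.164]); HINGE=GRIP+.193*Y-.052*Z; BED=GRIP+.073*Y; BED[2]=.053
def tool(t,y=Y):
    x0=np.cross(y,Z); z=np.sin(t)*x0-np.cos(t)*Z; return np.c_[np.cross(y,z),y,z]
def arm(th): return HINGE-Y*(.193*np.cos(th)-.052*np.sin(th))+Z*(.052*np.cos(th)+.193*np.sin(th))
def rel(P,M,o=None,adv=.155):
    "P: grasp point target; rows shift from current pose"
    o=o or robot.get_obs(); R0=R.from_rotvec(o["tcp_rot"])
    d=R0.inv().apply(P-adv*M[:,2]-o["tool_pos"])*1000
    return d.round(1),(R0.inv()*R.from_matrix(M)).as_rotvec().round(3)
E
python3 - <<'E'
from h import *
print(X,Y,HINGE,BED)
print(rel(GRIP+[0,0,.09],tool(.3)))
E
```

```text
[ 0.98847022 -0.15141537  0.        ] [0.15141537 0.98847022 0.        ] [0.52872317 0.09427475 0.112     ] [ 0.51055332 -0.02434167  0.053     ]
(array([-462.8, -487.9,    2.7]), array([-0.011, -0.3  , -0.068]))
```

```bash
python3 -m jog '[[[0,-40,-45,-20,0,0,0],[0,-80,-90,-20,0,0,0],[0,-120,-130,-20,0,0,-0.068],[0,-160,-170,-20,0,0,-0.068],[0,-200,-215,-20,0,-0.1,-0.068],[0,-240,-260,-20,0,-0.15,-0.068],[0,-280,-305,-15,0,-0.2,-0.068],[0,-320,-350,-10,-0.01,-0.3,-0.068]]]' 20; python3 - <<'E'
from h import *
print(rel(GRIP+[0,0,.09],tool(.3)),robot.get_obs()["joints"])
E
```

```text
t: 1.4
tool_pos: [0.3439, 0.0785, 0.4151]
tcp_rot: [0.216, 2.837, -0.032]
ft_force: [1.5, 1.4, -0.4]
opening: 0.0427
grasp_force: 0.0
(array([-124.8, -149.4,   51.8]), array([-0.   , -0.003, -0.   ])) [ 0.27322239 -0.25067725 -0.48971729  1.06018526 -0.12106655  0.40887071]
```

```bash
python3 -m jog '[[[0,-30,-38,13,0,0,0],[0,-60,-76,26,0,0,0],[0,-90,-110,39,0,0,0],[0,-125,-149,52,0,0,0],[0,-125,-149,52,0,0,0],[0,-125,-149,52,0,0,0]]]'; python3 - <<'E'
from h import *
print(rel(GRIP,tool(.3)),robot.get_obs()["joints"])
f=robot.grab_frame("side"); T=robot.grab_frame("top")
cv2.imwrite("pics/a.png",cv2.resize(np.vstack([f["img"][60:270,180:390],]),(600,600))[:,:,::-1])
E
```

```text
t: 2.15
tool_pos: [0.4535, -0.0873, 0.4011]
tcp_rot: [0.218, 2.841, -0.031]
ft_force: [-0.2, 0.6, -0.2]
opening: 0.0427
grasp_force: 0.0
(array([24.8, -2.1, 85.6]), array([ 0.   , -0.007, -0.001])) [-0.19408079 -0.02846628 -0.34232615  0.9641113   0.01246631 -0.03939445]
```

View pics/a.png

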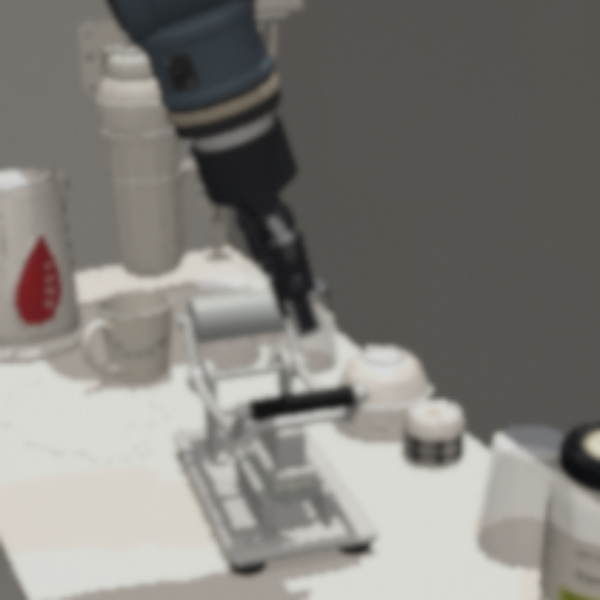

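The fingers hang in line with the bar: tips at crop (305,330), bar at (305,402). I'll descend and close.

```bash
python3 -m jog '[[[0,8,-1,28,0,0,0],[0,16,-2,56,0,0,0],[0,21,-2,72,0,-0.007,0],[0,25,-2,86,0,-0.007,0],[0,25,-2,86,0,-0.007,0],[0,25,-2,86,0,-0.007,0]]]'; python3 - <<'E'
from h import *
print(rel(GRIP,tool(.3)))
f=robot.grab_frame("side")
cv2.imwrite("pics/b.png",cv2.resize(f["img"][120:230,220:340],(655,600),interpolation=2)[:,:,::-1])
E
```

```text
t: 3.0
tool_pos: [0.4546, -0.089, 0.3127]
tcp_rot: [0.215, 2.832, -0.032]
ft_force: [0.3, 0.2, -0.7]
opening: 0.0424
grasp_force: 0.0
(array([ 0.4, -0.6,  0.5]), array([0.001, 0.002, 0.   ]))
```

View pics/b.png

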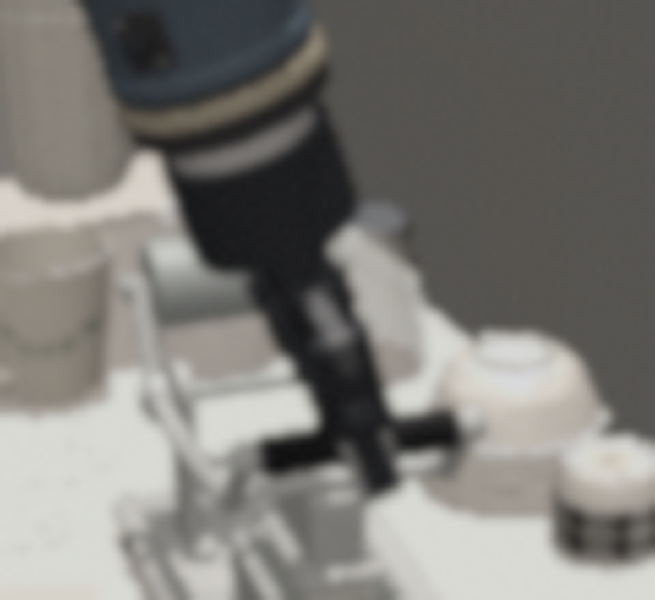

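The fingers straddle the bar near its middle (crop (365,440)), with the tips below it. Now close with 25 N.

```bash
python3 -m jog '[[[0.3,0,0,0,0,0,0],[0.5,0,0,0,0,0,0],[0.8,0,0,0,0,0,0],[0.8,0,0,0,0,0,0],[0.8,0,0,0,0,0,0],[0.8,0,0,0,0,0,0]]]' 25; python3 - <<'E'
from h import *
o=robot.get_obs();g=o["tool_pos"]+.155*R.from_rotvec(o["tcp_rot"]).as_matrix()[:,2]
print(g,GRIP)
E
```

```text
t: 3.8
tool_pos: [0.4548, -0.0879, 0.3126]
tcp_rot: [0.212, 2.832, -0.024]
ft_force: [-1.0, 23.0, 10.0]
opening: 0.019
grasp_force: 24.5
[ 0.50052019 -0.09387671  0.16456869] [ 0.4995 -0.0965  0.164 ]
```

```bash
python3 -m jog '[[[0.8,0,2,0,0,0,0],[0.8,0,2,0,0,0,0],[0.8,0,2,0,0,0,0]]]';python3 -m jog '[[[0.8,0,0,0,0,0,0]]]'
```

```text
t: 4.18
tool_pos: [0.4549, -0.087, 0.3126]
tcp_rot: [0.215, 2.832, -0.03]
ft_force: [-4.9, 6.2, 9.3]
opening: 0.019
grasp_force: 24.6
t: 4.3
tool_pos: [0.4549, -0.087, 0.3126]
tcp_rot: [0.215, 2.832, -0.03]
ft_force: [-5.4, 6.7, 9.9]
opening: 0.0193
grasp_force: 24.6
```

```bash
python3 - <<'E'
import numpy as np
def p(t): return np.array([193*(1-np.cos(t))+52*np.sin(t),52*(np.cos(t)-1)+193*np.sin(t)])
def tab(a,bs):
    for b in bs:
        y,z=p(b)-p(a); print(round(b,2),np.round([-.2955*z,y,-.9553*z],1))
tab(0,[.05,.1,.15,.2,.25,.3,.35,.4]);print();tab(.4,[.46,.52,.58,.64,.7,.76,.82,.88]);print();tab(.88,[.93,.98,1.03,1.08,1.13,1.18,1.23,1.28])
E
```

```text
0.05 [-2.8  2.8 -9.2]
0.1 [ -5.6   6.2 -18.2]
0.15 [ -8.4   9.9 -27. ]
0.2 [-11.   14.2 -35.6]
0.25 [-13.6  18.9 -44.1]
0.3 [-16.2  24.  -52.3]
0.35 [-18.6  29.5 -60.2]
0.4 [-21.   35.5 -67.9]

0.46 [-2.7  7.7 -8.8]
0.52 [ -5.3  15.9 -17.2]
0.58 [ -7.7  24.6 -25. ]
0.64 [-10.   33.8 -32.4]
0.7 [-12.1  43.4 -39.2]
0.76 [-14.1  53.4 -45.5]
0.82 [-15.8  63.9 -51.1]
0.88 [-17.4  74.6 -56.2]

0.93 [-1.2  9.2 -3.7]
0.98 [-2.2 18.6 -7. ]
1.03 [-3.1 28.1 -9.9]
1.08 [ -3.8  37.8 -12.3]
1.13 [ -4.4  47.6 -14.2]
1.18 [ -4.8  57.5 -15.6]
1.23 [ -5.1  67.4 -16.6]
1.28 [ -5.3  77.4 -17.1]
```

```bash
python3 -m jog '[[[0.8,0,1,0,0,0,0],[0.8,-3,4,-9,0,0,0],[0.8,-6,7,-18,0,0,0],[0.8,-6,7,-18,0,0,0]]]' 30
```

```text
t: 4.8
tool_pos: [0.456, -0.0809, 0.331]
tcp_rot: [0.217, 2.833, -0.034]
ft_force: [-0.5, -6.1, -4.9]
opening: 0.0188
grasp_force: 30.0
```

```bash
python3 -m jog '[[[0.8,-3,3,-9,0,0,0],[0.8,-5.5,7.5,-17.5,0,0,0],[0.8,-8,12,-26,0,0,0],[0.8,-10.5,17,-34,0,0,0],[0.8,-13,23,-42,0,0,0],[0.8,-15.5,29,-50,0,0,0],[0.8,-15.5,29,-50,0,0,0]]]'
```

```text
t: 5.68
tool_pos: [0.4601, -0.053, 0.3843]
tcp_rot: [0.219, 2.833, -0.039]
ft_force: [-12.5, -18.9, 10.3]
opening: 0.0192
grasp_force: 30.8
```

```bash
python3 -m jog '[[[0.8,-2.7,7.7,-8.8,0,0,0],[0.8,-5.3,16,-17,0,0,0],[0.8,-7.7,24.6,-25,0,0,0],[0.8,-10,34,-32.4,0,0,0],[0.8,-12,43.4,-39,0,0,0],[0.8,-12,43.4,-39,0,0,0]]]'; python3 - <<'E'
from h import *
o=robot.get_obs(); print(o["tool_pos"]+.155*R.from_rotvec(o["tcp_rot"]).as_matrix()[:,2]-(arm(.7)+[0,.003,.0005]))
E
```

```text
t: 6.42
tool_pos: [0.4671, -0.01, 0.4269]
tcp_rot: [0.218, 2.828, -0.039]
ft_force: [-16.0, -22.0, 27.8]
opening: 0.0189
grasp_force: 32.5
[ 0.00169837 -0.00227955  0.00252448]
```

```bash
python3 -m jog '[[[0.8,0.5,-2.3,-3.6,0,0,0],[0.8,0.5,-2.3,-3.6,0,0,0]]]'
```

```text
t: 6.68
tool_pos: [0.4662, -0.0107, 0.428]
tcp_rot: [0.215, 2.83, -0.03]
ft_force: [15.5, 2.3, -9.8]
opening: 0.0184
grasp_force: 33.0
```

```bash
python3 -m jog '[[[0.8,-2,7.5,-4,0,0,0],[0.8,-3.4,15,-8.7,0,0,0],[0.8,-4.8,22.5,-13,0,0,0],[0.8,-5.9,30,-16.8,0,0,0],[0.8,-5.9,30,-16.8,0,0,0]]]'
```

```text
t: 7.3
tool_pos: [0.4706, 0.0185, 0.4465]
tcp_rot: [0.216, 2.831, -0.034]
ft_force: [-2.5, -6.6, 8.6]
opening: 0.0188
grasp_force: 33.9
```

```bash
python3 -m jog '[[[0.8,-1.3,7.5,-4.2,0,0,0],[0.8,-2.4,15.5,-7.7,0,0,0],[0.8,-3.3,23.5,-10.7,0,0,0],[0.8,-4.1,32,-13.3,0,0,0],[0.8,-4.8,40.5,-15.7,0,0,0],[0.8,-5.4,49,-17.3,0,0,0],[0.8,-5.4,49,-17.3,0,0,0]]]'
```

```text
t: 8.18
tool_pos: [0.478, 0.0676, 0.4638]
tcp_rot: [0.215, 2.832, -0.031]
ft_force: [-1.2, -0.8, 7.1]
opening: 0.0183
grasp_force: 33.3
```

```bash
python3 -m jog '[[[0.8,-0.7,8.5,-2.2,0,0,0],[0.8,-1,17,-3.4,0,0,0],[0.8,-1.3,26,-4.2,0,0,0],[0.8,-1.4,34.5,-4.6,0,0,0],[0.8,-1.4,43,-4.6,0,0,0],[0.8,-1.4,51,-4.4,0,0,0],[0.8,-1.4,51,-4.4,0,0,0]]]'; python3 - <<'E'
from h import *
o=robot.get_obs(); v=o["tool_pos"]+.155*R.from_rotvec(o["tcp_rot"]).as_matrix()[:,2]-HINGE;print(v@Y,v[2],v@X)
E
```

```text
t: 9.05
tool_pos: [0.4856, 0.118, 0.4677]
tcp_rot: [0.215, 2.834, -0.031]
ft_force: [-2.6, 3.4, 2.7]
opening: 0.0189
grasp_force: 32.3
0.017117671555589808 0.20760353258451422 -0.0004109410589018567
```

```bash
python3 -m jog '[[[0.5,0,-0.5,0,0,0,0],[0.45,0,-2,0,0,0,0],[0.4,0,-3,0,0,0,0],[0.35,0,-4,0,0,0,0],[0.35,0,-4,0,0,0,0]]]'
```

```text
t: 9.68
tool_pos: [0.485, 0.1131, 0.4678]
tcp_rot: [0.216, 2.833, -0.032]
ft_force: [-0.1, 2.7, 0.1]
opening: 0.0278
grasp_force: 1.1
```

```bash
python3 -m jog '[[[0.25,0,-2.1,1,0,0,0],[0.15,0,-4.2,2,0,0,0],[0.05,0,-6.3,3,0,0,0],[-0.05,0,-8.4,4,0,0,0],[-0.15,0,-10.5,4,0,0,0],[-0.25,0,-12.6,4,0,0,0],[-0.4,0,-16,4,0,0,0],[-0.4,0,-16,4,0,0,0]]]'
```

```text
t: 10.68
tool_pos: [0.4837, 0.0971, 0.4641]
tcp_rot: [0.217, 2.833, -0.032]
ft_force: [0.6, 2.5, -0.7]
opening: 0.0598
grasp_force: 1.1
```

```bash
python3 -m jog '[[[-0.4,0,4,0.4,0,0,0],[-0.4,0.2,8,0.8,0,0,0],[-0.4,0.4,12,1.3,0,0,0],[-0.4,0.5,16,1.8,0,0,0],[-0.4,0.7,20,2.4,0,0,0],[-0.4,0.9,24,3.1,0,0,0],[-0.4,1.1,28,3.8,0,0,0],[-0.4,1.4,32,4.7,0,0,0]]]'
```

```text
t: 11.68
tool_pos: [0.4887, 0.1292, 0.4591]
tcp_rot: [0.216, 2.833, -0.032]
ft_force: [0.3, 2.4, -1.0]
opening: 0.0599
grasp_force: 1.4
```

```bash
python3 -m jog '[[[-0.4,0.3,4,1,0,0,0],[-0.4,0.6,8,2,0,0,0],[-0.4,0.9,12,3,0,0,0],[-0.4,1.2,16,4.2,0,0,0],[-0.4,1.2,16,4.2,0,0,0]]]'
```

```text
t: 12.3
tool_pos: [0.4912, 0.145, 0.4547]
tcp_rot: [0.216, 2.833, -0.032]
ft_force: [0.4, 3.1, -1.4]
opening: 0.0601
grasp_force: 1.6
```

```bash
python3 -m jog '[[[-0.4,0.4,4,1.3,0,0,0],[-0.4,0.8,8,2.7,0,0,0],[-0.4,1.2,12,4.1,0,0,0],[-0.4,1.7,16,5.6,0,0,0],[-0.4,1.7,16,5.6,0,0,0]]]'
```

```text
t: 12.92
tool_pos: [0.4937, 0.1609, 0.4488]
tcp_rot: [0.216, 2.833, -0.032]
ft_force: [1.2, 3.0, -2.0]
opening: 0.0598
grasp_force: 1.8
```

```bash
python3 -m jog '[[[-0.4,0.5,4,1.8,0,0,0],[-0.4,1.1,8,3.6,0,0,0],[-0.4,1.7,12,5.4,0,0,0],[-0.4,2.3,16,7.4,0,0,0],[-0.4,2.3,16,7.4,0,0,0]]]'
```

```text
t: 13.55
tool_pos: [0.4961, 0.1767, 0.4409]
tcp_rot: [0.216, 2.833, -0.032]
ft_force: [0.8, 3.9, -2.8]
opening: 0.0601
grasp_force: 1.9
```

```bash
python3 -m jog '[[[-0.4,0.7,4,2.1,0,0,0],[-0.4,1.3,8,4.3,0,0,0],[-0.4,2,12,6.6,0,0,0],[-0.4,2.8,16,9.1,0,0,0],[-0.4,2.8,16,9.1,0,0,0]]]'
```

```text
t: 14.18
tool_pos: [0.4986, 0.1925, 0.4314]
tcp_rot: [0.216, 2.833, -0.032]
ft_force: [1.7, 3.8, -1.7]
opening: 0.0594
grasp_force: 2.1
```

Still leaning (angle about 1.9); keep following.

```bash
python3 -m jog '[[[-0.4,0.8,4,2.6,0,0,0],[-0.4,1.6,8,5.3,0,0,0],[-0.4,2.5,12,8.2,0,0,0],[-0.4,3.4,16,11.2,0,0,0],[-0.4,3.4,16,11.2,0,0,0]]]'
```

```text
t: 14.8
tool_pos: [0.5011, 0.2084, 0.4196]
tcp_rot: [0.216, 2.833, -0.032]
ft_force: [1.3, 4.6, -2.9]
opening: 0.0601
grasp_force: 2.2
```

```bash
python3 -m jog '[[[-0.4,1,4,3.2,0,0,0],[-0.4,2,8,6.6,0,0,0],[-0.4,3.1,12,10.2,0,0,0],[-0.4,4.3,16,13.8,0,0,0],[-0.4,4.3,16,13.8,0,0,0]]]'
```

```text
t: 15.42
tool_pos: [0.5033, 0.2239, 0.405]
tcp_rot: [0.216, 2.834, -0.033]
ft_force: [1.3, 0.7, -0.1]
opening: 0.0597
grasp_force: 0.1
```

The load has vanished, so the arm is on its stop. Centre the cage, retreat upward, and look.

```bash
python3 -m jog '[[[-0.4,0,5,0,0,0,0],[-0.4,0,10,0,0,0,0],[-0.4,0,12,-15,0,0,0],[-0.4,0,12,-40,0,0,0],[-0.4,0,12,-75,0,0,0],[-0.4,20,0,-110,0,0,0],[-0.4,45,-30,-110,0,0,0],[-0.4,70,-60,-110,0,0,0]]]'; python3 - <<'E'
from h import *
f=robot.grab_frame("side"); print(robot.get_obs()["ft_force"])
cv2.imwrite("pics/d.png",f["img"][:,:,::-1])
E
```

```text
t: 16.42
tool_pos: [0.3949, 0.1791, 0.4909]
tcp_rot: [0.215, 2.832, -0.031]
ft_force: [0.5, 0.2, 0.5]
opening: 0.0596
grasp_force: 0.0
[4.632705   1.11510581 4.36334681]
```

View pics/d.png

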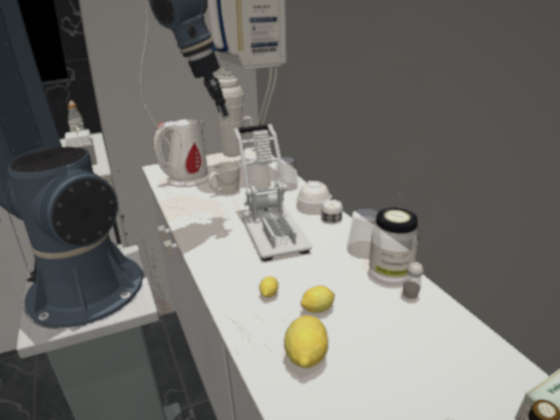

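The arm rests open by itself, with its bar at (255,128); the bed is clear, and the mug, glass and salt are untouched. Now the lemon.

```bash
python3 - <<'E'
from h import *
a=np.radians(88.2); y=np.array([np.cos(a),np.sin(a),0])
print(rel(np.array([.467,-.3155,.15]),tool(0,y)))
S=robot.grab_frame("side")
print(proj(S,arm(2.1)),[proj(S,arm(t)+[.0,.003,0]).round(1).tolist() for t in(1.9,2.0,2.1)])
cv2.imwrite("pics/e.png",np.hstack([cv2.resize(S["img"][180:270,220:320],(500,450),interpolation=2),cv2.resize(robot.grab_frame("top")["img"][205:265,225:325],(300,180),interpolation=2)[np.r_[0:180,[0]*270]]])[:,:,::-1])
E
```

```text
(array([ -87. , -475.2,  221. ]), array([-0.018,  0.301, -0.12 ]))
[[252.96988613 130.24029735]] [[[254.4, 124.3]], [[253.4, 126.9]], [[252.6, 130.0]]]
```

View pics/e.png

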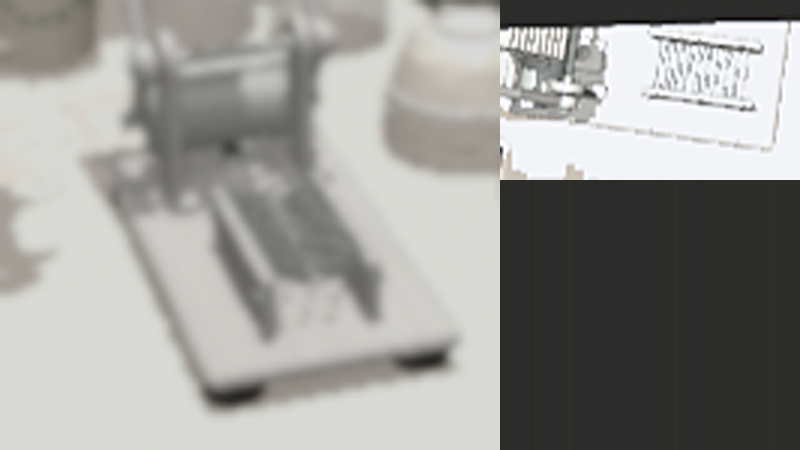

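The top crop shows the bed's rails: near from (643,95) to (755,107), far from (652,33) to (762,47), with the right base edge at (775,150). In the side crop the bed is clear.

```bash
python3 - <<'E'
from h import *
T=robot.grab_frame("top")
q=lambda x,y:onz(T,225+(x+.5)/3-.5,205+(y+.5)/3-.5,.061)
n0,n1,f0,f1=q(143,95),q(255,107),q(152,33),q(262,47)
print((n0+n1+f0+f1)/4,BED); 
for a,b in((n0,n1),(f0,f1)): d=a-b; print(np.degrees(np.arctan2(-d[0],d[1])),np.linalg.norm(d))
print(np.linalg.norm(n0-f0),np.linalg.norm(n1-f1))
E
python3 -m jog '[[[-1,-10,-60,0,0,0,0],[-1,-20,-120,0,0,0.1,-0.04],[-1,-30,-180,30,0,0.15,-0.06],[-1,-45,-240,60,0,0.2,-0.08],[-1,-55,-300,100,0,0.25,-0.1],[-1,-65,-355,140,-0.01,0.3,-0.12],[-1,-75,-410,180,-0.018,0.3,-0.12],[-1,-87,-470,221,-0.018,0.3,-0.12]]]'
```

```text
[ 0.50511256 -0.0238258   0.061     ] [ 0.51055332 -0.02434167  0.053     ]
-6.438473305605967 0.11026994517180576
-7.7942027726957015 0.10900958280836633
0.061650068562213486 0.059042470458477866
t: 17.62
tool_pos: [0.4637, -0.2697, 0.3265]
tcp_rot: [0.049, 3.14, 0.0]
ft_force: [0.9, 0.4, 0.5]
opening: 0.0854
grasp_force: 0.0
```

```bash
python3 - <<'E'
from h import *
S=robot.grab_frame("side");T=robot.grab_frame("top")
q=lambda x,y:onz(S,220+x/5,180+y/5,.061)
p=[q(272,287),q(215,192),q(378,265),q(328,172)]
print(np.round(p,4),np.mean(p,0))
hsv=cv2.cvtColor(S["img"],cv2.COLOR_RGB2HSV)
a=np.radians(88.2); y=np.array([np.cos(a),np.sin(a),0])
print(rel(np.array([.467,-.3155,.029]),tool(0,y)))
E
```

```text
[[ 0.4719 -0.0851  0.061 ]
 [ 0.4864  0.0251  0.061 ]
 [ 0.53   -0.0901  0.061 ]
 [ 0.5525  0.0174  0.061 ]] [ 0.5102041  -0.03316916  0.061     ]
(array([ -5.8, -44.2, 139.7]), array([ 0.001, -0.003, -0.003]))
```

```bash
python3 -m jog '[[[-1,-5.5,-44,40,0,0,0],[-1,-5.5,-44,70,0,0,0],[-1,-5.5,-44,95,0,0,0],[-1,-5.5,-44,120,0,0,0],[-1,-5.5,-44,139,0,0,0],[-1,-5.5,-44,139,0,0,0]]]'; python3 -m jog '[[[0,0,0,0,0,0,0],[0.4,0,0,0,0,0,0],[0.5,0,0,0,0,0,0],[0.5,0,0,0,0,0,0],[0.5,0,0,0,0,0,0],[0.5,0,0,0,0,0,0]]]' 20
```

```text
t: 18.48
tool_pos: [0.4672, -0.3112, 0.1878]
tcp_rot: [-0.048, -3.14, -0.002]
ft_force: [0.4, -0.3, -0.7]
opening: 0.0851
grasp_force: 0.0
t: 19.23
tool_pos: [0.4675, -0.312, 0.19]
tcp_rot: [0.049, 3.139, -0.002]
ft_force: [-0.4, 0.5, 7.4]
opening: 0.0556
grasp_force: 19.6
```

```bash
python3 -m jog '[[[0.5,0,0,-5,0,0,0],[0.5,0,0,-20,0,0,0],[0.5,0,0,-50,0,0,0],[0.5,0,0,-80,0,0,0],[0.5,0,0,-80,0,0,0]]]' 25; python3 - <<'E'
from h import *
for n,c in(("side",(60,360,220,420)),("top",(200,300,330,460))):
    f=robot.grab_frame(n); cv2.imwrite(f"pics/l{n}.png",cv2.resize(f["img"][c[0]:c[1],c[2]:c[3]],None,fx=2,fy=2)[:,:,::-1])
a=cv2.imread("pics/lside.png");b=cv2.imread("pics/ltop.png")
m=np.zeros((600,660,3),np.uint8);m[:,:400]=a;m[:200,400:]=b;cv2.imwrite("pics/l.png",m)
E
```

```text
t: 19.85
tool_pos: [0.4675, -0.3122, 0.2717]
tcp_rot: [0.049, 3.137, -0.004]
ft_force: [1.1, -0.4, -1.3]
opening: 0.0555
grasp_force: 26.9
```

View pics/l.png

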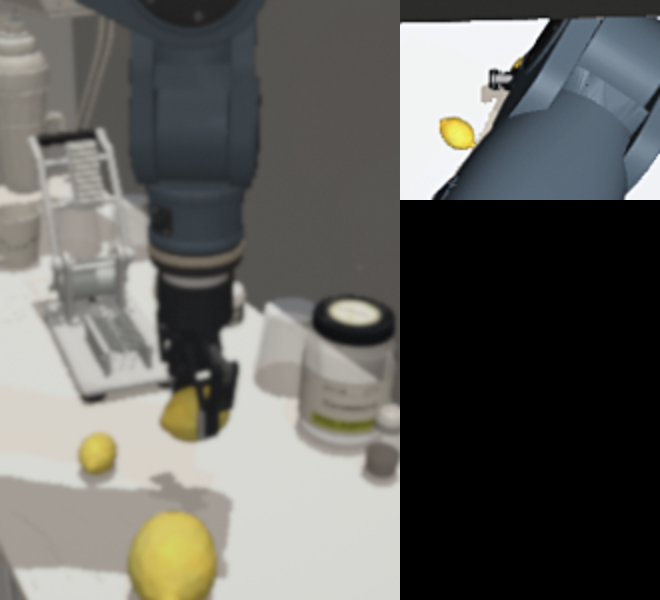

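The lemon hangs in the fingers (side crop (195,413), from 162 to 228 px), and the arm is still open. I'll measure its offset in the hand.

```bash
cat > lem.py <<'E'
from h import *
o=robot.get_obs();S=robot.grab_frame("side")
hsv=cv2.cvtColor(S["img"],cv2.COLOR_RGB2HSV); m=cv2.inRange(hsv,(18,110,40),(35,255,255)); m[:,:]=m
M=R.from_rotvec(o["tcp_rot"]).as_matrix(); G=o["tool_pos"]+.155*M[:,2]
u0,v0=proj(S,G)[0]; w=np.zeros_like(m); r=45; w[int(v0-r):int(v0+r),int(u0-r):int(u0+r)]=255; m&=w
ys,xs=np.where(m); print("px",u0,v0,xs.min(),xs.max(),ys.min(),ys.max(),len(xs))
h=cv2.convexHull(np.c_[xs,ys].astype(np.int32)); (cx,cy),ax,an=cv2.fitEllipse(h); print("ell",cx,cy,ax,an)
def onplane(u,v):
    p,d=ray(S,u,v); n=np.array([0,1.,0]); return p+d*((G-p)@n)/(d@n)
print("G",G); 
for u,v in((cx,cy),((xs.min()+xs.max())/2,(ys.min()+ys.max())/2)): print("c-G",onplane(u,v)-G)
xm=ys[xs==xs.min()].mean(),ys[xs==xs.max()].mean(); print(onplane(xs.min(),xm[0])-G,onplane(xs.max(),xm[1])-G)
E
python3 lem.py
```

```text
px 316.2189259130636 265.13924398793677 271 332 254 295 513
ell 299.6013488769531 274.48016357421875 (29.793031692504883, 75.36731719970703) 64.99495697021484
G [ 0.4669694  -0.31167934  0.11389156]
c-G [-0.0385588  0.        -0.0107841]
c-G [-0.03421234  0.         -0.01225729]
[-0.10253894  0.         -0.0178725 ] [ 0.03842234  0.         -0.01812328]
```

```bash
sed -i 's/^ys,xs=np.where(m)/m[:,:int(u0-28)]=0; ys,xs=np.where(m)/' lem.py; python3 lem.py
```

```text
px 316.0032400254882 265.411539577624 300 332 254 280 417
ell 316.1037902832031 266.7142028808594 (26.709623336791992, 33.00193786621094) 69.89872741699219
G [ 0.46659634 -0.31145288  0.11319791]
c-G [ 0.0002792   0.         -0.00332383]
c-G [ 4.22232201e-05  0.00000000e+00 -3.96007904e-03]
[-0.03710426  0.         -0.00321148] [ 0.03893786  0.         -0.01761289]
```

```bash
python3 - <<'E'
from h import *
a=np.radians(171.8); y=np.array([np.cos(a),np.sin(a),0])
print(rel(np.array([.508,-.026,.145]),tool(0,y)))
E
```

```text
(array([-32.5, 286.6, -31.9]), array([ 1.000e-03,  0.000e+00, -1.459e+00]))
```

```bash
python3 -m jog '[[[0.5,0,10,-15,0,0,0],[0.5,-4,40,-30,0,0,-0.18],[0.5,-8,75,-35,0,0,-0.36],[0.5,-12,115,-35,0,0,-0.54],[0.5,-16,155,-35,0,0,-0.72],[0.5,-21,195,-35,0,0,-0.9],[0.5,-26,235,-35,0,0,-1.08],[0.5,-30,265,-33,0,0,-1.26]]]'; python3 -m jog '[[[0.5,0,0,0,0,0,-0.1],[0.5,0,0,0,0,0,-0.15],[0.5,0,0,0,0,0,-0.15]]]'; python3 - <<'E'
from h import *
a=np.radians(171.8); y=np.array([np.cos(a),np.sin(a),0])
print(rel(np.array([.508,-.026,.145]),tool(0,y)),robot.get_obs()["joints"])
E
```

```text
t: 21.05
tool_pos: [0.505, -0.0457, 0.3023]
tcp_rot: [-1.819, 2.56, -0.0]
ft_force: [0.7, -1.5, -1.3]
opening: 0.0552
grasp_force: 27.0
t: 21.42
tool_pos: [0.5049, -0.0472, 0.302]
tcp_rot: [-1.998, 2.424, -0.0]
ft_force: [0.6, -0.6, -1.4]
opening: 0.055
grasp_force: 26.6
(array([-21.4,   1. ,   2. ]), array([-0.001,  0.   , -0.049])) [-9.33748132e-02  2.69651845e-01 -2.24434216e-01  1.07618139e+00
  2.89227169e-04 -1.47208674e+00]
```

```bash
python3 -m jog '[[[0.5,-21,1,0,0,0,-0.05],[0.5,-21,1,10,0,0,-0.05],[0.5,-21,1,25,0,0,-0.05],[0.5,-21,1,38,0,0,-0.05],[0.5,-21,1,42,0,0,-0.05],[0.5,-21,1,42,0,0,-0.05]]]'; python3 - <<'E'
from h import *
S=robot.grab_frame("side"); cv2.imwrite("pics/p.png",cv2.resize(S["img"][120:270,200:350],(600,600),interpolation=2)[:,:,::-1])
E
```

```text
t: 22.18
tool_pos: [0.508, -0.0271, 0.2592]
tcp_rot: [2.057, -2.374, -0.0]
ft_force: [0.5, 0.2, -1.2]
opening: 0.0552
grasp_force: 26.6
```

View pics/p.png

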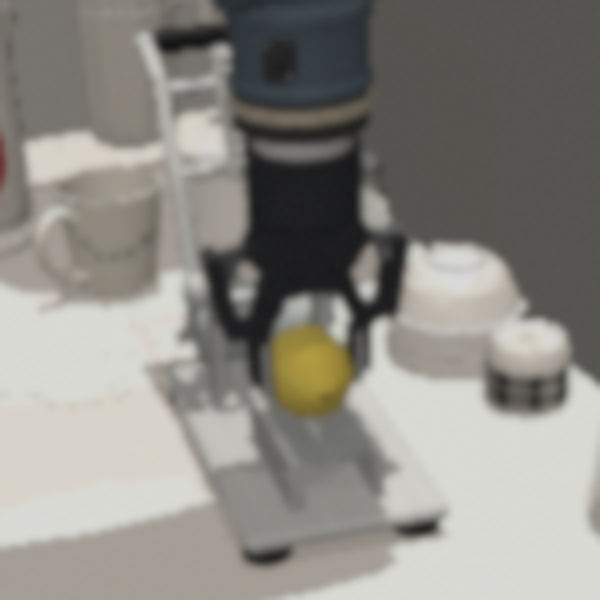

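The lemon is over the middle of the bed with its length along the bed (crop (310,370)). Lower it by feel.

```bash
python3 -m jog '[[[0.5,0,0,3,0,0,0],[0.5,0,0,6,0,0,0],[0.5,0,0,8,0,0,0],[0.5,0,0,8,0,0,0]]]';python3 -m jog '[[[0.5,0,0,1.5,0,0,0],[0.5,0,0,1.5,0,0,0]]]'
```

```text
t: 22.72
tool_pos: [0.5086, -0.0269, 0.2522]
tcp_rot: [-2.057, 2.372, -0.002]
ft_force: [-0.2, -0.9, 8.4]
opening: 0.0551
grasp_force: 24.3
t: 22.98
tool_pos: [0.5089, -0.027, 0.2512]
tcp_rot: [-2.057, 2.372, -0.004]
ft_force: [1.3, -1.7, 13.0]
opening: 0.055
grasp_force: 23.7
```

```bash
python3 -m jog '[[[0.5,0,0,-1.3,0,0,0],[0.5,0,0,-1.3,0,0,0]]]' 20; python3 -m jog '[[[-0.32,0,0,-1.3,0,0,0],[-0.4,0,0,-1.3,0,0,0],[-0.5,0,0,-1.3,0,0,0],[-0.6,0,0,-1.3,0,0,0],[-0.8,0,0,-1.3,0,0,0],[-1,0,0,-1.3,0,0,0],[-1,0,0,-1.3,0,0,0],[-1,0,0,-1.3,0,0,0]]]'
```

```text
t: 23.22
tool_pos: [0.5086, -0.027, 0.2518]
tcp_rot: [-2.057, 2.373, -0.002]
ft_force: [3.7, -2.5, 4.4]
opening: 0.0549
grasp_force: 23.4
t: 24.22
tool_pos: [0.5081, -0.0269, 0.2526]
tcp_rot: [-2.058, 2.373, -0.0]
ft_force: [-0.2, -0.4, -0.3]
opening: 0.0856
grasp_force: 0.0
```

```bash
python3 -m jog '[[[-1,0,0,-10,0,0,0],[-1,0,0,-30,0,0,0],[-1,0,0,-60,0,0,0],[-1,0,0,-100,0,0,0],[-1,0,0,-130,0,0,0],[-1,0,40,-140,0,0,0],[-1,0,80,-140,0,0,0],[-1,0,120,-140,0,0,0]]]';python3 -m jog '[[[-1,0,30,0,0,0,0],[-1,0,50,0,0,0,0],[-1,0,50,0,0,0,0],[-1,0,50,0,0,0,0]]]'; python3 - <<'E'
from h import *
S=robot.grab_frame("side")
hsv=cv2.cvtColor(S["img"],cv2.COLOR_RGB2HSV); m=cv2.inRange(hsv,(18,110,50),(35,255,255))
C=BED+[-.0025,-.002,.033]; print("expect",proj(S,C), "ends",proj(S,np.array([C-.04*Y,C+.04*Y,C+[0,0,.029],C-[0,0,.029]])).tolist())
for c in cv2.findContours(m,0,2)[0]:
    if cv2.contourArea(c)>80: print(cv2.boundingRect(c),cv2.fitEllipse(c))
# grip
g=(S["img"][110:150,235:285].max(2)<75); ys,xs=np.where(g); print("grip px",xs.mean()+235,ys.mean()+110,len(xs),[proj(S,arm(t)).round(1).tolist() for t in(2.,2.1)])
T=robot.grab_frame("top");hsv=cv2.cvtColor(T["img"],cv2.COLOR_RGB2HSV); m=cv2.inRange(hsv,(18,110,50),(35,255,255))
for c in cv2.findContours(m,0,2)[0]:
    if cv2.contourArea(c)>80:
        e=cv2.fitEllipse(c); print("top",e,onz(T,*e[0],.086))
print(robot.get_obs()["qvel"].round(3))
E
```

```text
t: 25.22
tool_pos: [0.388, -0.0098, 0.3933]
tcp_rot: [-2.057, 2.373, -0.001]
ft_force: [0.3, 0.0, 0.4]
opening: 0.0855
grasp_force: 0.0
t: 25.72
tool_pos: [0.3404, -0.0029, 0.393]
tcp_rot: [-2.057, 2.373, -0.001]
ft_force: [0.5, -0.6, -0.2]
opening: 0.0854
grasp_force: 0.0
expect [[277.43771039 216.29183104]] ends [[281.623153934344, 223.0206594356643], [273.50264106126843, 209.9639781782251], [277.09063389307414, 206.5724901579018], [277.7776650071864, 225.78912908576368]]
(532, 401, 28, 19) ((545.4492797851562, 410.1191711425781), (16.516557693481445, 27.166162490844727), 112.23641967773438)
(285, 317, 42, 51) ((306.06097412109375, 341.52545166015625), (41.373573303222656, 49.873817443847656), 3.809077024459839)
(260, 277, 17, 20) ((268.43280029296875, 286.5997619628906), (15.96255874633789, 19.19309425354004), 15.201254844665527)
(377, 267, 29, 8) ((390.39764404296875, 271.02117919921875), (6.501781463623047, 27.201129913330078), 99.12921142578125)
(268, 204, 21, 23) ((277.8284606933594, 214.643798828125), (18.833282470703125, 22.66215705871582), 157.07684326171875)
grip px 250.7876712328767 129.77397260273972 146 [[[253.8, 127.1]], [[253.0, 130.2]]]
top ((358.2974853515625, 266.1994934082031), (13.317246437072754, 19.679067611694336), 125.6970443725586) [ 0.39367274 -0.21226809  0.086     ]
top ((430.4932556152344, 270.3017883300781), (26.83997917175293, 37.68204116821289), 119.39360809326172) [ 0.38049822 -0.41590861  0.086     ]
top ((292.4175720214844, 226.58851623535156), (18.396432876586914, 26.086606979370117), 97.6552963256836) [ 0.50790332 -0.02556642  0.086     ]
[-0.001  0.003 -0.005  0.001  0.001 -0.   ]
```

```bash
python3 -c "
from station import robot
print(robot.finish_job())"
```

```text
the job is handed in; nothing more can be done
None
```

I handed the job in at about 26 s. The slicer's arm rests open on its stop by itself, the lemon lies lengthwise in the blade bed, and I saw no sign that the mug, glass or salt had moved. I haven't seen the judge's verdict.

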